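# Set the portion dial to the red line and save it

## Robot

A 6-joint arm with a two-finger parallel gripper is mounted at the origin on the work surface. World frame = base frame: x ahead of the robot, y to its left, z up, the work surface at z = 0. Lengths are in mm, angles in rad, forces in N, time in s.
With the tool pointing down it reaches from about 300 to 775 mm from the base axis. Payload 14.6 kg.
Tool frame: the origin (TCP) lies between the finger pads; the fingertips stand 19 mm ahead of it and the grasp point (between the pads) is the TCP; x points along the fingers, y is the direction in which the jaws open and shut, and the axes are right-handed (so a half turn about x gives the same grasp; the last joint's range is limited). The gripper opens to 94 mm and grips with 3 to 60 N. Pads are 16 mm wide; open, the fingers measure 119 mm over their backs; the gripper's body (75 mm by 177 mm) begins 78 mm behind the grasp point.
Start: joints at [-1.25, 0.3, 1.521, -0, 1.321, -0.067], TCP at [207.976, -509.151, 224.446] pointing down, gripper open.
Joint ranges: [-3.03, 3.03], [-0.79, 2.21], [0.23, 2.52], [-1.04, 4.18], [0, 3.07], [-2.55, 2.55]. Speed limits (rad/s): [2.22, 2.22, 2.57, 3.14, 3.14, 3.14].

## Interface

Orientations are given as [roll, pitch, yaw] about the fixed x, y, z axes, in that order (R = Rz(yaw) Ry(pitch) Rx(roll)).
In Python, from cell import manip gives the robot as it stands.
- The arm moves only by the tool jog_arm, never from a script. Its argument "series" is one flat list of numbers, 7 for each row, row after row: the turn, a rotation vector about the world's x, y, z in rad, then the shift along the world's x, y, z in m, then the opening, from -1 (shut) to 1 (fully open). A call has 1 to 20 rows; each row is the pose to reach, as a shift and turn from the pose commanded when the call began; what a row does not reach only later rows make up. A row lasts 1/8 s, in which the tool goes at most 62.5 mm and 10.7 degrees, less where a joint would pass 70% of its speed; a pose out of reach is approached as far as the arm can. A call with a gripper value outside its range is refused whole. The fingers move at their own pace and stop on an object; "squeeze" is the grip in N (left out, the last holds). Time passes only in rows, so rows that repeat a pose let the fingers close. It gives the time, the measured TCP pose, the force and the opening at its end, in the units of the state.
- manip.read_state(): the state, without advancing time (a new reading comes with each control period).
- manip.camera(name): name is "scene" or "top" or "wrist"; returns a dict with "color" (400x640x3 uint8, blue, green, red), "range_z" (400x640 float32, mm along the optical axis (not along the pixel's ray), 0 where there is no reading), "fx", "fy", "cx", "cy" (pixels), "pose" (4x4, takes a point from camera to world coordinates); the wrist camera has in their place "mount" (4x4, takes a point from camera to tool coordinates, whose origin is the TCP and whose axes are the tool frame's). Camera axes: x right, y down, z forward; pixel columns grow to the right and rows downward; lengths in mm; the calibration is good to about 2 mm. The wrist camera is an equidistant fisheye: a pixel r from the principal point sees the ray r / f radians off the axis. A picture is of the moment at which its call begins: read the wrist's pose just before it.
- manip.sign_off(): hands the job in, once; it reports no verdict.
The state is a dict: "clock": time; "joints": joint angles; "qd": joint speeds; "effort": joint torques, N m; "eef_pos": TCP position; "eef_rot": TCP orientation; "wrist_force": force on the tool from outside, world axes, zero at the start; "moment": the same for the moment, N m; "finger_gap": finger opening in mm.
Only numpy, scipy, OpenCV 4.12 (cv2) and the standard library are available. Lean on these libraries where they do the work, as an engineer would, in place of code of your own. Each camera call takes 0.05 s, during which the arm holds its last target.

## Task

On the refill shop's white portioning unit, push the black dial round by its orange post with your fingertips until the dial's white index line meets the red line on the scale (not the blue one), and then press the green button all the way down to save the setting and let go of it. Do not lift the dial off its seat, do not press the button before the dial is set, and leave the jars, pail, spoon and marker pen where they are.

Things in the scene. Friction and masses are not known exactly. Their poses are not given: they have to be found in the camera images.
- dial_axis (a point): Upright axis of the dial, 55 mm above the table, 1 mm over its top face. The dial is a black disc, 150 mm diameter, lying in a silver scale ring (206 mm diameter, 41 mm above the table) on the white unit. A grey cap (32 mm diameter, 4 mm high) covers its middle. It turns both ways without stops, stays where it is left, and takes about 1.5 N at its post.
- index_mark (a point): Outer end of the white index line (6 mm wide) on the dial, at the dial's rim, 75 mm from the axis. It turns with the dial.
- unit: White portioning unit, fixed; its place and yaw differ each time. Deck 240 x 460 mm, 40 mm above the table, reaching 180 mm to -y and 280 mm to +y of the origin, which is on the table. The dial axis is at x 0, y -60 mm. At the +y end a clear hopper, 108 mm across, 137 mm high, at x 35, y 215 mm, with a red outlet towards -x.
- dial_post (a point): Centre of the upright orange post on the dial with which it is pushed round: 16 mm diameter, 26 mm high (from 54 to 80 mm above the table), 55 mm from the axis, on the opposite side of the axis from the index mark. The point lies half-way up it.
- target_mark (a point): Inner end of the red radial line (6 mm wide) on the scale ring, 77 mm from the dial axis: where the index mark must come to. It leads out to a red tab (10 x 16 mm, 7 mm high over the deck) that begins 104 mm from the axis. A blue line and tab of the same shape is another setting, not wanted; thin black scale lines stand every 15 degrees.
- save_button_top (a point): Centre of the top of the green push button (32 mm diameter) in its grey housing, on the deck beside the dial. It is pressed straight down, springs back, and takes about 5 N to go fully down.
- save_button (a joint): How far the button is pressed, in m: 0 released, 0.006 fully down; it counts as pressed from 0.0045.
- dial_seat (a joint): How far the dial is lifted off its seat, in m: 0 seated, up to 0.02. The dial and its seat weigh 0.5 kg and only gravity keeps them down.
- sample_jar: Small closed amber jar, 38 mm diameter, 50 mm high, standing loose on the unit's deck near the button; origin under its centre. Stays there.
- nut_jar: Closed reddish-brown jar with a brass lid, 76 mm diameter, 85 mm high, on the table; origin under its centre. Stays there.
- tablet_jar: Closed glass jar with a steel lid, 68 mm diameter, 105 mm high, on the table; origin under its centre. Stays there.
- pail: Small open yellow pail, 72 mm across the rim, 65 mm high, on the table; origin under its centre. Stays there.
- spoon: Dark wooden spoon, 190 mm long, lying on the table. Stays there.
- marker: Blue marker pen, 120 mm long, 14 mm thick, lying on the table just beyond the unit. Stays there.

How it is judged:
By the outcome, as a careful person would: the job done as asked, in the order asked, and still so for the second after the job is handed in, with the robot touching nothing.
It also fails if it takes over 54 s, if anything falls off the work surface, if the arm or the gripper's body presses on something with over 40 N, if the wrist force passes 120 N, or if a joint passes its speed limit or range.

## Working session

There is one attempt and no reset: what is moved stays moved. The work goes in short steps, Python scripts to look and compute and a tool call to move; the robot and the scene stay as the last step left them, time stands still between calls to the robot, and variables do not carry over. Pictures are saved under pics/ and viewed, and the job is handed in when it is done.

Besides the shell and the picture viewer there is one more tool, called after "Emit:" as name(argument=value, ...) on one line, values as JSON. jog_arm: Moves the arm, as the interface text tells. Its arguments: {"type":"object","properties":{"series":{"type":"array","items":{"type":"number"}},"squeeze":{"type":"number"}},"required":["series"]}

```bash
mkdir -p pics; ls; python3 - <<'E'
from cell import manip
import cv2
print(manip.read_state())
for n in ("top","scene"):
    c=manip.camera(n); cv2.imwrite(f"pics/{n}0.png",c["color"]); print(n,c["fx"],c["fy"],c["cx"],c["cy"],c["pose"])
    import numpy as np; np.savez(f"{n}0.npz",**c)
E
```

```text
pics
{'clock': 0.0, 'joints': array([-1.24964195e+00,  3.00476474e-01,  1.52159650e+00,  3.25463182e-05,
        1.32069261e+00, -6.65910766e-02]), 'qd': array([-0.00111482,  0.00046346, -0.00140448,  0.00142517, -0.00123087,
       -0.00018395]), 'effort': array([ 4.41848943e-04, -5.31808448e+01, -3.52735376e+01,  7.08719459e-02,
        2.44613987e-02, -8.55178951e-05]), 'eef_pos': array([ 207.88789509, -508.93339354,  223.87684525]), 'eef_rot': array([-1.6642574 ,  1.56962297,  1.86507264]), 'wrist_force': array([-0.2025285 ,  1.09374881,  0.14839986]), 'moment': array([-0.00564876, -0.02610109,  0.03725465]), 'finger_gap': 93.92451041194099}
top 400.19393911353677 400.19393911353677 315.9978005947068 203.206120735322 [[-7.62124005e-03 -9.82908896e-01  1.83934822e-01  2.26043790e+02]
 [-9.99953964e-01  8.56344892e-03  4.32871235e-03 -3.80451638e+01]
 [-5.82984633e-03 -1.83893364e-01 -9.82928911e-01  1.45800770e+03]
 [ 0.00000000e+00  0.00000000e+00  0.00000000e+00  1.00000000e+00]]
scene 441.66902484751256 441.66902484751256 320.0261933011668 199.12444030159983 [[-8.55522304e-01  4.27387589e-01 -2.92269456e-01  8.82774808e+02]
 [ 5.17548614e-01  6.89536553e-01 -5.06638702e-01  5.99323058e+02]
 [-1.50006205e-02 -5.84704362e-01 -8.11107755e-01  1.11901662e+03]
 [ 0.00000000e+00  0.00000000e+00  0.00000000e+00  1.00000000e+00]]
```

View pics/top0.png

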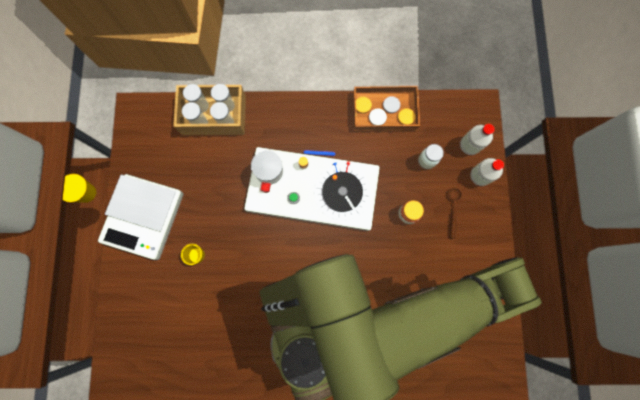

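View pics/scene0.png

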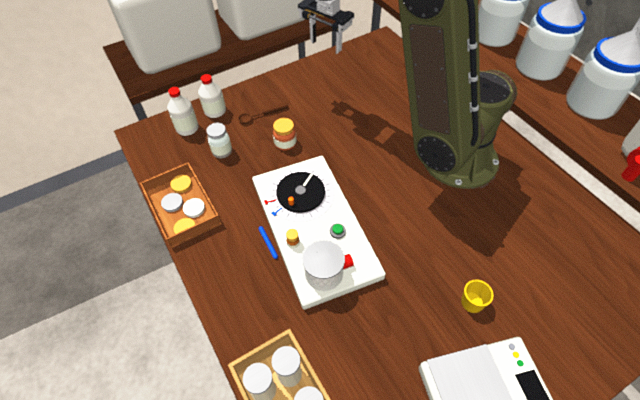

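The top view shows the dial near (342,190), the post near (335,177), the index end near (354,211), red near (348,164), blue near (336,165), the button at (293,197) and the sample jar at (303,162). I'll zoom in and measure.

```bash
cat > h.py <<'E'
import numpy as np, cv2
def ray(c,u,v,z):
    d=c["pose"][:3,:3]@np.array([(u-c["cx"])/c["fx"],(v-c["cy"])/c["fy"],1]); o=c["pose"][:3,3]
    return o+d*(z-o[2])/d[2]
def proj(c,p):
    q=np.linalg.inv(c["pose"])@np.r_[p,1]; return c["fx"]*q[0]/q[2]+c["cx"],c["fy"]*q[1]/q[2]+c["cy"]
def blobs(c,z,roi,name,lo,hi):
    x0,y0,x1,y1=roi
    hsv=cv2.cvtColor(c["color"],cv2.COLOR_BGR2HSV)
    m=cv2.inRange(hsv,lo,hi); k=np.zeros_like(m);k[y0:y1,x0:x1]=m[y0:y1,x0:x1]
    n,l,s,ce=cv2.connectedComponentsWithStats(k)
    for i in range(1,n):
        if s[i,4]>=4: print(name,s[i].tolist(),ce[i].round(1),ray(c,*ce[i],z).round(1))
E
python3 - <<'E'
from h import *
for n,roi in (("top",(240,140,385,235)),("scene",(240,150,390,310))):
    c=dict(np.load(n+"0.npz"))
    print(n)
    blobs(c,65,roi,"orange",(5,150,80),(18,255,255))
    blobs(c,47,roi,"red",(0,150,80),(4,255,255)); blobs(c,47,roi,"red2",(172,120,80),(180,255,255))
    blobs(c,47,roi,"blue",(95,120,60),(125,255,255))
    blobs(c,60,roi,"green",(50,100,40),(90,255,255))
    x0,y0,x1,y1=roi
    if n=="top": x0,y0,x1,y1=285,150,385,235
    else: x0,y0,x1,y1=245,155,355,255
    cv2.imwrite(f"pics/{n}z.png",cv2.resize(c["color"][y0:y1,x0:x1],None,fx=6,fy=6,interpolation=cv2.INTER_CUBIC)[:600])
E
```

```text
top
orange [240, 140, 145, 53, 1715] [323.1 150.1] [682.7 -59.1  65. ]
orange [321, 144, 4, 5, 6] [322.5 146.2] [697.6 -57.2  65. ]
orange [287, 146, 4, 3, 7] [288.7 146.7] [696.7  65.8  65. ]
orange [328, 147, 2, 3, 5] [328.6 148. ] [690.4 -79.3  65. ]
orange [332, 175, 6, 5, 24] [334.3 176.9] [582.2 -98.4  65. ]
orange [240, 179, 41, 56, 707] [252.7 220.2] [427.9 191.2  65. ]
orange [369, 192, 16, 43, 333] [379.3 218.3] [ 430.9 -253.9   65. ]
orange [282, 232, 15, 3, 29] [288.7 233.1] [381.4  64.3  65. ]
orange [302, 232, 4, 3, 5] [303.6 233.4] [379.8  12.2  65. ]
orange [307, 232, 2, 3, 4] [307.5 232.8] [382.   -1.4  65. ]
orange [352, 232, 4, 2, 4] [353.5 232.2] [ 382.4 -162.1   65. ]
orange [357, 232, 11, 3, 16] [362.1 233.2] [ 378.7 -191.9   65. ]
red [347, 162, 2, 3, 4] [347.8 163. ] [ 638.5 -149.    47. ]
red [261, 183, 9, 9, 69] [265.1 186.7] [552.4 151.9  47. ]
blue [304, 151, 31, 5, 104] [319.4 152.6] [679.  -45.7  47. ]
blue [334, 163, 2, 2, 4] [334.5 163.5] [ 637.1 -100.6   47. ]
green [289, 193, 9, 8, 54] [293.1 196.7] [512.   49.5  60. ]
scene
orange [240, 150, 150, 160, 11125] [311.8 223.4] [566.7   1.   65. ]
orange [282, 150, 6, 1, 6] [284.5 150. ] [ 499.3 -285.    65. ]
orange [288, 196, 6, 10, 48] [290.6 200.6] [ 579.1 -100.    65. ]
orange [287, 237, 12, 8, 55] [292.5 241.3] [641.7  23.6  65. ]
orange [344, 294, 9, 11, 29] [348.2 300. ] [605.1 247.   65. ]
orange [322, 308, 6, 2, 8] [324.8 308.8] [667.5 235.7  65. ]
red [265, 200, 3, 4, 9] [266.  201.7] [ 638.5 -147.3   47. ]
red [269, 200, 6, 2, 6] [271.5 200.7] [ 622.8 -141.9   47. ]
red [344, 254, 9, 15, 92] [347.8 261.2] [539.9 147.   47. ]
blue [272, 208, 10, 8, 18] [275.3 211.9] [632.2 -99.8  47. ]
blue [259, 226, 19, 33, 173] [267.8 242.2] [697.8 -20.   47. ]
green [332, 224, 11, 10, 88] [337.4 228.5] [512.4  50.9  60. ]
```

View pics/topz.png

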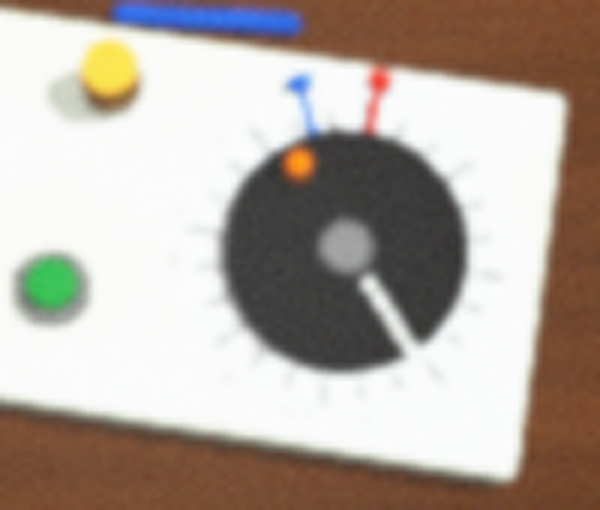

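View pics/scenez.png

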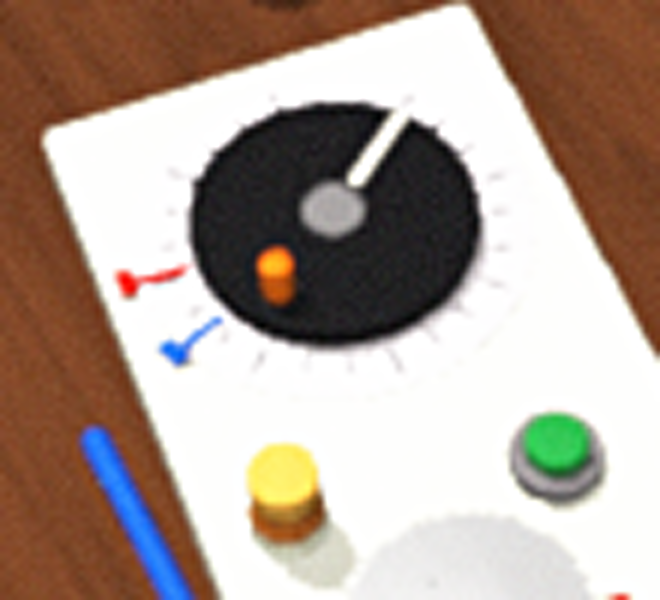

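```bash
python3 - <<'E'
from h import *
from scipy.spatial.transform import Rotation as R
from cell import manip
s=manip.read_state(); M=R.from_euler('xyz',s['eef_rot']).as_matrix(); print("R",M.round(3), np.degrees(np.arctan2(M[1,1],M[0,1])))
for n,roi in (("top",(318,165,368,220)),("scene",(270,165,332,220))):
    c=dict(np.load(n+"0.npz")); x0,y0,x1,y1=roi
    g=c["color"].max(2)[y0:y1,x0:x1]; m=(g<95).astype(np.uint8)
    nn,l,st,ce=cv2.connectedComponentsWithStats(m); i=1+np.argmax(st[1:,4])
    cn,_=cv2.findContours((l==i).astype(np.uint8),0,2); h=cv2.convexHull(max(cn,key=len))[:,0]+[x0,y0]
    P=np.array([ray(c,u,v,54) for u,v in h]); 
    A=np.c_[2*P[:,:2],np.ones(len(P))]; a=np.linalg.lstsq(A,(P[:,:2]**2).sum(1),rcond=None)[0]; r=np.sqrt(a[2]+a[0]**2+a[1]**2)
    print(n,"dial",a[:2].round(1),r.round(1))
    # depth points around button
    for nm,(u,v) in dict(button=(293,196) if n=="top" else (337,228),deck=(310,190) if n=="top" else (300,220), hop=(267,164) if n=="top" else (323,255),jar=(303,161) if n=="top" else (292,236)).items():
        d=np.median(c["range_z"][v-1:v+2,u-1:u+2]); print(n,nm,(c["pose"]@np.r_[d*(u-c["cx"])/c["fx"],d*(v-c["cy"])/c["fy"],d,1])[:3].round(1))
E
```

```text
R [[-0.     0.378 -0.926]
 [ 0.001 -0.926 -0.378]
 [-1.    -0.001 -0.   ]] -67.77870693840016
top dial [ 531.9 -125.4] 70.6
top button [513.9  49.8  62.8]
top deck [539.7 -10.5  42.6]
top hop [611.4 134.6 136.3]
top jar [634.6  12.9  90.8]
scene dial [ 534.4 -122.3] 74.1
scene button [512.7  49.4  60.8]
scene deck [582.5 -41.1  40.3]
scene hop [611.8 137.3 135.8]
scene jar [640.2  21.4  88.9]
```

Emit:
jog_arm(series=[0,0,0.05,0.04,0.045,0.01,1,0,0,0.1,0.08,0.09,0.02,1,0,0,0.136,0.12,0.135,0.03,1,0,0,0.136,0.16,0.18,0.04,0.5,0,0,0.136,0.2,0.225,0.05,0,0,0,0.136,0.24,0.27,0.05,-0.3,0,0,0.136,0.28,0.315,0.05,-0.3,0,0,0.136,0.31,0.35,0.05,-0.3,0,0,0.136,0.325,0.385,0.05,-0.3,0,0,0.136,0.325,0.385,0.05,-0.3,0,0,0.136,0.325,0.385,0.05,-0.3])

```text
clock: 1.48
eef_pos: [532.7, -124.6, 274.2]
eef_rot: [-0.495, 1.57, -3.113]
wrist_force: [-0.3, 0.2, 0.4]
finger_gap: 33.1
```

```bash
python3 - <<'E'
from h import *
from cell import manip
s=manip.read_state(); c=manip.camera("wrist"); np.savez("w1.npz",pos=s["eef_pos"],rot=s["eef_rot"],**c)
print(s["clock"],s["eef_pos"],s["eef_rot"],s["finger_gap"],s["joints"]); print({k:v for k,v in c.items() if k not in("color","range_z")})
cv2.imwrite("pics/w1.png",c["color"])
E
```

```text
1.475 [ 532.69349296 -124.61309239  274.23931529] [-0.49537216  1.57030788 -3.11318839] 33.09221159755363 [-2.96677270e-01  2.60122640e-01  1.45595709e+00 -1.57653259e-04
  1.42597579e+00  7.50365417e-01]
{'fx': 309.70691628693146, 'fy': 309.70691628693146, 'cx': 315.79628050162415, 'cy': 205.51090822636536, 'mount': array([[ 2.00592905e-05, -2.54844391e-01,  9.66982076e-01,
        -1.59730831e+02],
       [ 9.99999702e-01,  7.51358613e-04,  1.77273445e-04,
         1.30152949e+00],
       [-7.71727455e-04,  9.66981785e-01,  2.54844330e-01,
        -7.34281148e+01],
       [ 0.00000000e+00,  0.00000000e+00,  0.00000000e+00,
         1.00000000e+00]])}
```

View pics/w1.png

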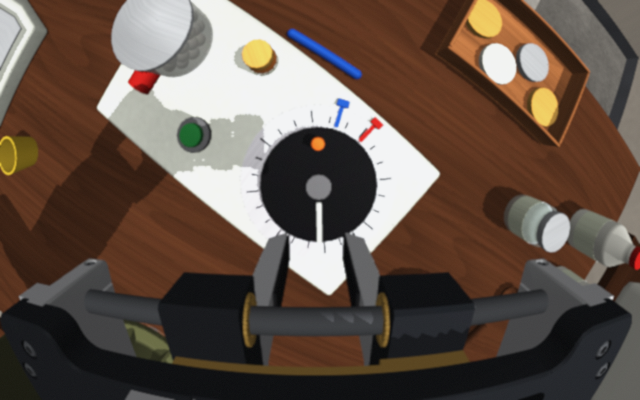

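```bash
cat >> h.py <<'E'
from scipy.spatial.transform import Rotation as Rot
def wray(w,u,v,z):
    T=np.eye(4);T[:3,:3]=Rot.from_euler('xyz',w["rot"]).as_matrix();T[:3,3]=w["pos"];T=T@w["mount"]
    a,b=u-w["cx"],v-w["cy"]; r=np.hypot(a,b); th=r/w["fx"]; s=np.sin(th)/max(r,1e-9)
    d=T[:3,:3]@np.array([a*s,b*s,np.cos(th)]); o=T[:3,3]; return o+d*(z-o[2])/d[2]
def wblob(w,z,roi,name,lo,hi,mn=8):
    x0,y0,x1,y1=roi; m=cv2.inRange(cv2.cvtColor(w["color"],cv2.COLOR_BGR2HSV),lo,hi); k=np.zeros_like(m);k[y0:y1,x0:x1]=m[y0:y1,x0:x1]
    n,l,s,ce=cv2.connectedComponentsWithStats(k)
    for i in range(1,n):
        if s[i,4]>=mn: print(name,s[i].tolist(),ce[i].round(1),wray(w,*ce[i],z).round(1)); 
    return k
def circ(P):
    A=np.c_[2*P[:,:2],np.ones(len(P))]; a=np.linalg.lstsq(A,(P[:,:2]**2).sum(1),rcond=None)[0]; return a[:2],np.sqrt(a[2]+a[0]**2+a[1]**2)
E
python3 - <<'E'
from h import *
w=dict(np.load("w1.npz")); roi=(240,90,400,250)
x0,y0,x1,y1=250,110,390,240
wblob(w,80,roi,"post",(5,150,80),(18,255,255))
r=wblob(w,41,roi,"red",(172,100,80),(180,255,255)); wblob(w,41,roi,"red",(0,130,80),(4,255,255)); wblob(w,41,roi,"blue",(95,120,60),(125,255,255))
wblob(w,61,(160,100,230,170),"green",(50,100,30),(90,255,255))
wblob(w,54,(300,195,340,245),"index",(0,0,170),(180,60,255))
g=w["color"].max(2)[y0:y1,x0:x1]; m=(g<80).astype(np.uint8)
nn,l,st,ce=cv2.connectedComponentsWithStats(m); i=1+np.argmax(st[1:,4])
mk=cv2.morphologyEx((l==i).astype(np.uint8),cv2.MORPH_OPEN,np.ones((5,5)))
cn,_=cv2.findContours(mk,0,2); h=cv2.convexHull(max(cn,key=len))[:,0]+[x0,y0]
P=np.array([wray(w,u,v,54) for u,v in h]); print("dial",circ(P))
z=cv2.resize(w["color"][80:260,230:410],None,fx=3.3,fy=3.3,interpolation=cv2.INTER_CUBIC); cv2.imwrite("pics/w1z.png",z)
wb=wblob(w,58,(300,170,340,205),"cap",(0,0,90),(180,60,160))
E
```

```text
post [353, 90, 47, 41, 977] [383.7 103.2] [ 659.6 -142.3   80. ]
post [310, 136, 16, 16, 182] [317.6 143.4] [ 580.3 -101.    80. ]
post [377, 224, 23, 26, 311] [391.5 240.8] [ 524.  -240.5   80. ]
post [240, 233, 22, 17, 193] [247.  243.8] [430.2 -86.1  80. ]
red [359, 118, 23, 23, 143] [370.8 128.2] [ 629.9 -150.4   41. ]
blue [335, 99, 14, 28, 150] [340.7 109.2] [ 630.8 -105.4   41. ]
green [179, 123, 24, 24, 438] [190.6 134.6] [512.7  44.8  61. ]
index [300, 203, 40, 42, 357] [319.5 230.7] [ 483.3 -160.2   54. ]
dial (array([ 533.10246508, -129.05647545]), np.float64(72.93209244597602))
cap [306, 175, 25, 25, 490] [318.3 186.7] [ 533.4 -129.2   58. ]
cap [315, 202, 7, 3, 9] [318.1 202.4] [ 515.9 -139.2   58. ]
```

View pics/w1z.png

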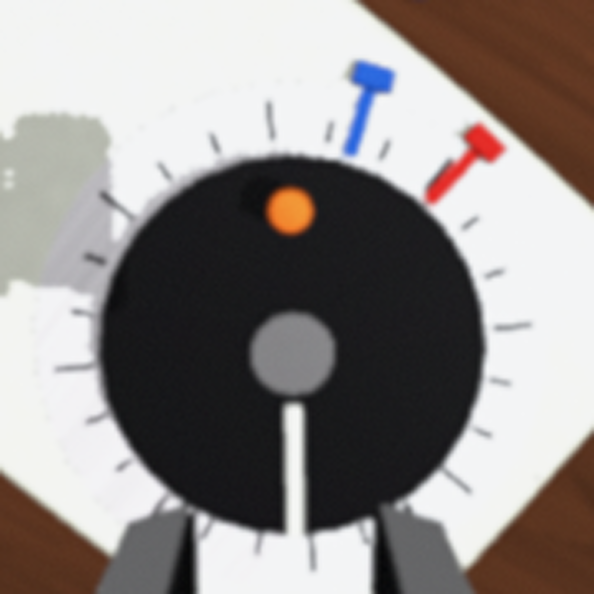

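```bash
python3 - <<'E'
from h import *
w=dict(np.load("w1.npz")); C=np.array([533.2,-129.1])
hsv=cv2.cvtColor(w["color"],cv2.COLOR_BGR2HSV)
m=((hsv[...,0]>172)|(hsv[...,0]<4))&(hsv[...,1]>100)&(hsv[...,2]>80)
ys,xs=np.nonzero(m[110:145,350:385]); P=np.array([wray(w,x+350,y+110,41)[:2] for x,y in zip(xs,ys)])-C
r=np.hypot(*P.T); a=np.degrees(np.arctan2(P[:,1],P[:,0]))
for lo in range(75,122,5):
    k=(r>=lo)&(r<lo+5); print(lo,k.sum(),a[k].mean().round(2) if k.any() else '')
m=(hsv[...,1]<60)&(hsv[...,2]>170)
ys,xs=np.nonzero(m[200:240,305:335]); P=np.array([wray(w,x+305,y+200,54)[:2] for x,y in zip(xs,ys)])-C
r=np.hypot(*P.T); a=np.degrees(np.arctan2(P[:,1],P[:,0]))
k=(r<74); print("index",a[k].mean(),a[k].std())
for n,post,btn in (("top",(334.3,176.9),(293.1,196.7)),("scene",(290.6,198.5),(337.4,228.5))):
    c=dict(np.load(n+"0.npz")); print(n,ray(c,*post,78),ray(c,*btn,61))
E
```

```text
75 8 -12.48
80 20 -12.26
85 18 -12.27
90 21 -12.36
95 13 -12.44
100 18 -12.63
105 45 -12.54
110 32 -12.84
115 0 
120 0 
index -148.47513183055548 2.9736815452569965
top [578.74697325 -97.68077193  78.        ] [511.76192335  49.52203478  61.        ]
scene [579.35842565 -97.9992517   78.        ] [512.72791453  51.5008072   61.        ]
```

Emit:
jog_arm(series=[0,0,0,0.023,0.013,-0.03,-0.3,0,0,0,0.047,0.025,-0.08,-0.3,0,0,0,0.047,0.025,-0.13,-0.3,0,0,0,0.047,0.025,-0.154,-0.3,0,0,0,0.047,0.025,-0.154,-0.3])

```text
clock: 2.15
eef_pos: [579.0, -100.0, 119.0]
eef_rot: [-0.738, 1.568, 2.926]
wrist_force: [0.7, 0.4, 0.7]
finger_gap: 32.8
```

```bash
cat > snap.py <<'E'
import sys
from h import *
from cell import manip
n=sys.argv[1]
s=manip.read_state(); c=manip.camera("wrist"); np.savez(n+".npz",pos=s["eef_pos"],rot=s["eef_rot"],**c)
M=Rot.from_euler('xyz',s['eef_rot']).as_matrix()
print(s["clock"],s["eef_pos"].round(1),"az",np.degrees(np.arctan2(M[1,1],M[0,1])).round(2),"F",s["wrist_force"].round(2),s["finger_gap"].round(1),s["joints"].round(2))
cv2.imwrite(f"pics/{n}.png",c["color"])
E
python3 snap.py w2
```

```text
Traceback (most recent call last):
  File "snap.py", line 7, in <module>
    print(s["clock"],s["eef_pos"].round(1),"az",np.degrees(np.arctan2(M[1,1],M[0,1])).round(2),"F",s["wrist_force"].round(2),s["finger_gap"].round(1),s["joints"].round(2))
                                                                                                                             ^^^^^^^^^^^^^^^^^^^^^
AttributeError: 'float' object has no attribute 'round'
```

```bash
sed -i 's/s\["finger_gap"\].round(1)/round(float(s["finger_gap"]),1)/' snap.py; python3 snap.py w2; python3 - <<'E'
from h import *
w=dict(np.load("w2.npz")); wblob(w,80,(200,50,440,300),"post",(5,150,80),(18,255,255),40)
E
```

```text
2.2 [ 579.8 -100.   120.7] az -60.06 F [ 0.24 -0.11  0.32] 33.1 [-0.23  0.49  1.52 -0.    1.14  0.82]
post [265, 50, 175, 149, 10347] [391.9 102. ] [683.2 -99.   80. ]
post [213, 65, 33, 45, 444] [235.1  90.7] [639.   -6.8  80. ]
post [304, 215, 23, 30, 534] [315.3 229.7] [583.3 -99.2  80. ]
```

View pics/w2.png

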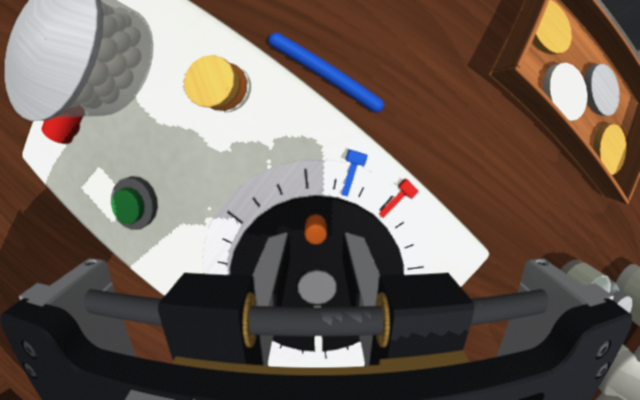

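Emit:
jog_arm(series=[0,0,0.015,0.0005,0,-0.02,-0.3,0,0,0.015,0.0005,0,-0.038,-0.3,0,0,0.015,0.0005,0,-0.038,-0.45,0,0,0.015,0.0005,0,-0.038,-0.53,0,0,0.015,0.0005,0,-0.038,-0.53,0,0,0.015,0.0005,0,-0.038,-0.53])

```text
clock: 3.0
eef_pos: [580.6, -99.2, 82.9]
eef_rot: [2.384, 1.57, -0.219]
wrist_force: [0.5, -0.3, 0.4]
finger_gap: 22.3
```

```bash
python3 snap.py w3; python3 - <<'E'
import numpy as np
C=np.array([533.2,-129.1]); r=55
p0=np.array([580.5,-99.9]); a0=np.degrees(np.arctan2(*(p0-C)[::-1])); print(a0,np.hypot(*(p0-C)))
for d in range(0,151,6):
    a=np.radians(a0+d); p=C+r*np.array([np.cos(a),np.sin(a)])-p0
    print(d,round(np.radians(d),3),(p/1000).round(4))
E
```

```text
3.0 [580.6 -99.2  82.9] az -59.13 F [ 0.47 -0.29  0.43] 22.3 [-0.23  0.53  1.54  0.    1.07  0.8 ]
31.688533347693927 55.58713880026561
0 0.0 [-0.0005 -0.0003]
6 0.105 [-0.0038  0.0044]
12 0.209 [-0.0075  0.0088]
18 0.314 [-0.0117  0.0127]
24 0.419 [-0.0163  0.0162]
30 0.524 [-0.0212  0.0192]
36 0.628 [-0.0264  0.0217]
42 0.733 [-0.0319  0.0236]
48 0.838 [-0.0375  0.0249]
54 0.942 [-0.0432  0.0256]
60 1.047 [-0.0489  0.0258]
66 1.152 [-0.0547  0.0253]
72 1.257 [-0.0603  0.0242]
78 1.361 [-0.0658  0.0226]
84 1.466 [-0.0711  0.0204]
90 1.571 [-0.0762  0.0176]
96 1.676 [-0.0809  0.0143]
102 1.78 [-0.0853  0.0106]
108 1.885 [-0.0892  0.0064]
114 1.99 [-0.0927  0.0018]
120 2.094 [-0.0957 -0.0031]
126 2.199 [-0.0982 -0.0083]
132 2.304 [-0.1001 -0.0138]
138 2.409 [-0.1014 -0.0194]
144 2.513 [-0.1021 -0.0251]
150 2.618 [-0.1023 -0.0308]
```

View pics/w3.png

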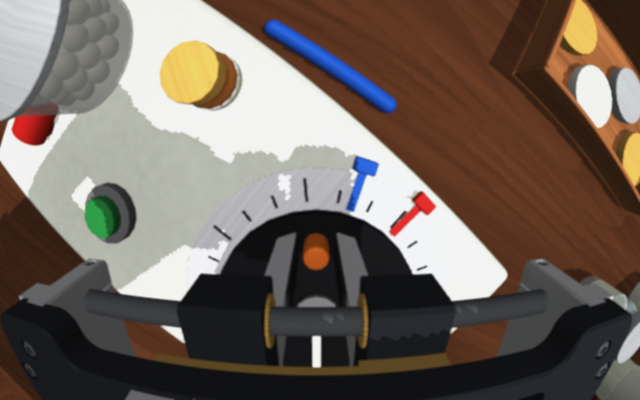

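The post at (315,250) stands between the two fingertips. I'll push the first 60° counter-clockwise.

Emit:
jog_arm(series=[0,0,0.105,-0.0038,0.0044,0,-0.53,0,0,0.209,-0.0075,0.0088,0,-0.53,0,0,0.314,-0.0117,0.0127,0,-0.53,0,0,0.419,-0.0163,0.0162,0,-0.53,0,0,0.524,-0.0212,0.0192,0,-0.53,0,0,0.628,-0.0264,0.0217,0,-0.53,0,0,0.733,-0.0319,0.0236,0,-0.53,0,0,0.838,-0.0375,0.0249,0,-0.53,0,0,0.942,-0.0432,0.0256,0,-0.53,0,0,1.047,-0.0489,0.0258,0,-0.53,0,0,1.047,-0.0489,0.0258,0,-0.53])

```text
clock: 4.42
eef_pos: [531.6, -73.3, 82.7]
eef_rot: [1.337, 1.57, -0.219]
wrist_force: [-0.1, 0.5, 0.8]
finger_gap: 21.9
```

```bash
python3 snap.py w4
```

```text
4.425 [531.6 -73.3  82.7] az 0.82 F [-0.13  0.51  0.78] 21.9 [-0.21  0.43  1.7  -0.    1.01 -0.22]
```

View pics/w4.png

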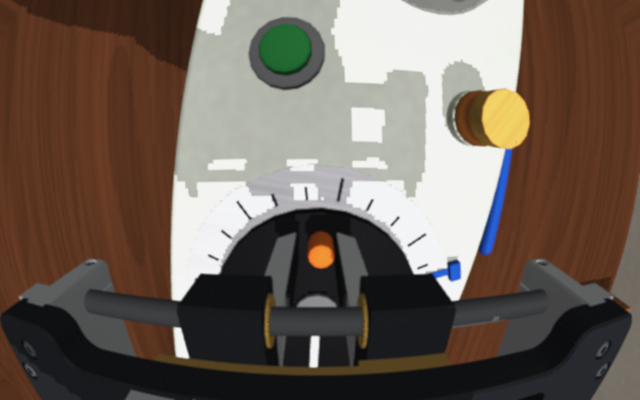

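The post is still held between the fingers, at (320,252). I'll continue another 72°.

Emit:
jog_arm(series=[0,0,0.105,-0.0058,-0.0005,0,-0.53,0,0,0.209,-0.0114,-0.0016,0,-0.53,0,0,0.314,-0.0169,-0.0032,0,-0.53,0,0,0.419,-0.0222,-0.0054,0,-0.53,0,0,0.524,-0.0273,-0.0082,0,-0.53,0,0,0.628,-0.032,-0.0115,0,-0.53,0,0,0.733,-0.0364,-0.0152,0,-0.53,0,0,0.838,-0.0403,-0.0194,0,-0.53,0,0,0.942,-0.0438,-0.024,0,-0.53,0,0,1.047,-0.0468,-0.0289,0,-0.53,0,0,1.152,-0.0493,-0.0341,0,-0.53,0,0,1.257,-0.0512,-0.0396,0,-0.53,0,0,1.257,-0.0512,-0.0396,0,-0.53])

```text
clock: 6.1
eef_pos: [480.5, -113.2, 82.5]
eef_rot: [-0.977, 1.571, -1.279]
wrist_force: [-0.1, -0.2, -0.2]
finger_gap: 22.2
```

```bash
python3 snap.py w5; python3 - <<'E'
from cell import manip
import cv2,numpy as np
for n,(x0,y0,x1,y1) in (("top",(285,150,385,235)),("scene",(245,155,355,255))):
    c=manip.camera(n); np.savez(n+"1.npz",**c); cv2.imwrite(f"pics/{n}1z.png",cv2.resize(c["color"][y0:y1,x0:x1],None,fx=6,fy=6,interpolation=cv2.INTER_CUBIC)[:600])
E
```

```text
6.1 [ 480.5 -113.2   82.5] az 72.71 F [-0.1  -0.18 -0.17] 22.2 [-0.31  0.35  1.82 -0.    0.97 -1.57]
```

View pics/w5.png

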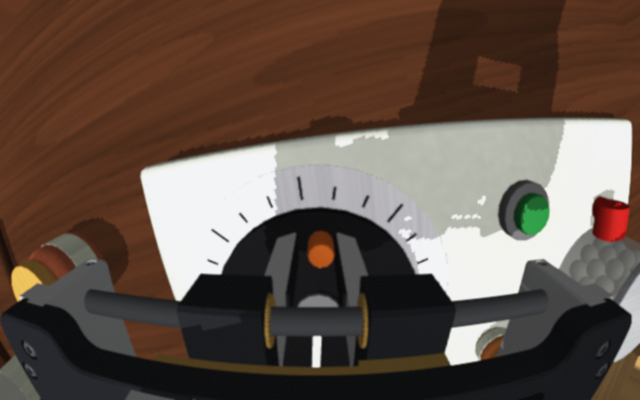

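View pics/scene1z.png

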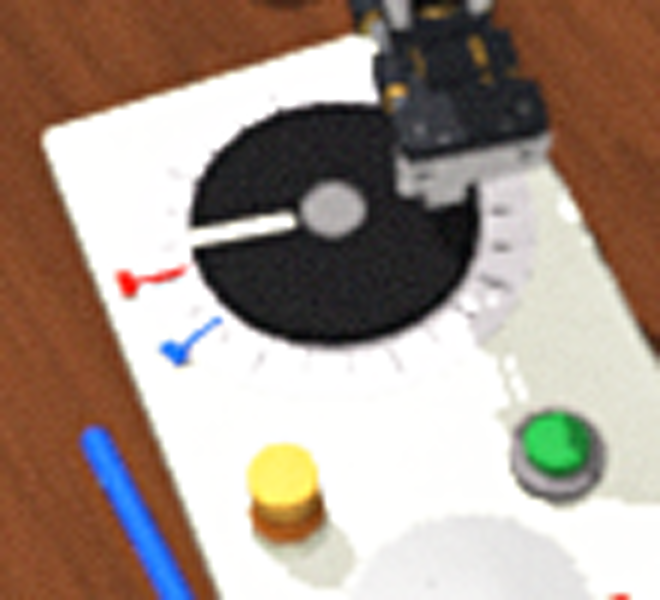

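View pics/top1z.png

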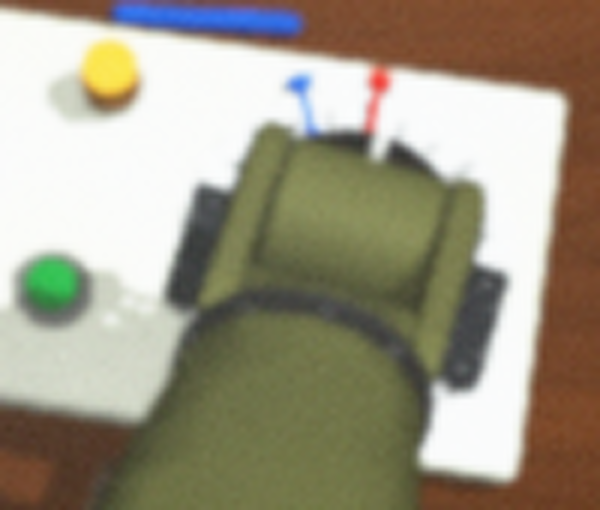

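```bash
cat > ang.py <<'E'
import sys
from h import *
def meas(f):
    c=dict(np.load(f)); x0,y0,x1,y1=262,165,335,222
    I=c["color"].astype(float); 
    hsv=cv2.cvtColor(c["color"],cv2.COLOR_BGR2HSV)
    # cap: gray blob
    k=np.zeros(hsv.shape[:2],np.uint8); k[180:200,290:312]=((hsv[...,1]<50)&(hsv[...,2]>100)&(hsv[...,2]<190))[180:200,290:312]
    n,l,s,ce=cv2.connectedComponentsWithStats(k); i=1+np.argmax(s[1:,4]); C=ray(c,*ce[i],58)[:2]
    return c,hsv,C,s[i]
def line(c,C,z,rs,w,angs,chan):
    # sample map in world polar coords
    out=[]
    for r in rs:
        v=[]
        for a in angs:
            u=proj(c,[C[0]+r*np.cos(a),C[1]+r*np.sin(a),z]); v.append(u)
        v=np.float32(v)[None]; s=cv2.remap(chan.astype(np.float32),v[...,0],v[...,1],cv2.INTER_LINEAR)[0]
        s=s-np.percentile(s,30); s[s<0.4*s.max()]=0; out.append((s*angs).sum()/s.sum())
    return np.degrees(out)
if __name__=="__main__":
    c,hsv,C,s=meas(sys.argv[1]); print("C",C,s)
    lo,hi=map(float,sys.argv[2:4])
    B=c["color"].astype(float)
    print("index",line(c,C,54,range(32,74,4),6,np.radians(np.arange(lo,hi,.5)),B.min(2)).round(2))
    print("red",line(c,C,41,range(80,104,3),6,np.radians(np.arange(-27,3,.5)),np.clip(B[...,2]-B[...,:2].mean(2),0,None)).round(2))
E
python3 ang.py scene1.npz -45 5;  python3 ang.py scene0.npz -175 -125
```

```text
C [ 534.25899336 -126.7823242 ] [291 185  15   9  82]
index [-20.21 -20.23 -20.21 -19.93 -19.69 -19.57 -19.47 -19.57 -19.56 -19.51
 -27.82]
red [-12.5  -12.69 -12.41 -12.43 -12.45 -12.79 -13.29 -13.28]
C [ 532.79786966 -126.60681616] [295 185  11   9  76]
index [-148.47 -148.7  -148.53 -148.54 -148.59 -148.67 -148.79 -148.75 -148.62
 -148.97 -149.22]
red [-12.87 -12.35 -12.57 -12.45 -12.42 -12.51 -13.16 -13.28]
```

```bash
sed -i 's/print("C",C,s)/C=np.array([532.9,-126.7])/' ang.py; python3 ang.py scene1.npz -45 5
```

```text
index [-19.5  -19.71 -19.51 -19.65 -19.38 -19.21 -19.09 -19.26 -19.13 -19.26
 -25.15]
red [-12.66 -12.31 -12.53 -12.27 -12.21 -12.48 -13.01 -13.27]
```

Emit:
jog_arm(series=[0,0,0.04,-0.0005,-0.0022,0,-0.53,0,0,0.08,-0.001,-0.0044,0,-0.53,0,0,0.122,-0.0014,-0.0066,0,-0.53,0,0,0.122,-0.0014,-0.0066,0,-0.53,0,0,0.122,-0.0014,-0.0066,0,-0.53])

```text
clock: 6.88
eef_pos: [479.0, -119.4, 82.4]
eef_rot: [-2.84, 1.571, -3.018]
wrist_force: [-0.1, 0.4, 0.3]
finger_gap: 22.1
```

```bash
cat > sc.py <<'E'
import sys
from cell import manip
import cv2,numpy as np
s=manip.read_state(); print(s["clock"],s["eef_pos"].round(1),s["wrist_force"].round(1))
c=manip.camera("scene"); np.savez(sys.argv[1]+".npz",**c); x0,y0,x1,y1=245,155,355,255
cv2.imwrite(f"pics/{sys.argv[1]}z.png",cv2.resize(c["color"][y0:y1,x0:x1],None,fx=6,fy=6,interpolation=cv2.INTER_CUBIC)[:600])
E
python3 sc.py scene2; python3 ang.py scene2.npz -40 15
```

```text
6.875 [ 479.  -119.4   82.4] [-0.1  0.4  0.3]
index [-13.45 -13.33 -13.32 -13.17 -12.9  -12.96 -12.88 -12.82 -12.96 -12.75
 -21.23]
red [-12.82 -12.31 -12.54 -12.29 -12.22 -12.48 -13.   -13.25]
```

Emit:
jog_arm(series=[0,0,0,0.0005,0.0028,0,-0.53,0,0,0,0.0005,0.0028,0,-0.53,0,0,0,0.0005,0.0028,0.03,-0.53,0,0,0,0.0005,0.0028,0.07,-0.53,0,0,0,0.03,0,0.12,-0.53,0,0,0,0.07,-0.01,0.17,-0.53,0,0,0,0.094,-0.018,0.19,-0.53,0,0,0,0.094,-0.018,0.19,-0.53,0,0,0,0.094,-0.018,0.19,-0.53])

```text
clock: 8.05
eef_pos: [572.3, -137.3, 271.3]
eef_rot: [3.031, 1.569, 2.854]
wrist_force: [-0.3, 0.5, -0.0]
finger_gap: 22.3
```

```bash
python3 snap.py w6; python3 sc.py scene3; python3 ang.py scene3.npz -40 15
```

```text
8.05 [ 572.3 -137.3  271.3] az 79.86 F [-0.31  0.52 -0.01] 22.3 [-0.3   0.36  1.34 -0.    1.45 -1.69]
8.1 [ 572.2 -137.3  271.3] [ 0.  -0.4 -0.9]
index [-13.61 -13.33 -13.2  -13.18 -12.9  -12.97 -12.98 -12.83 -12.95 -12.8
 -21.18]
red [-12.65 -12.31 -12.53 -12.27 -12.22 -12.48 -13.   -13.28]
```

View pics/w6.png

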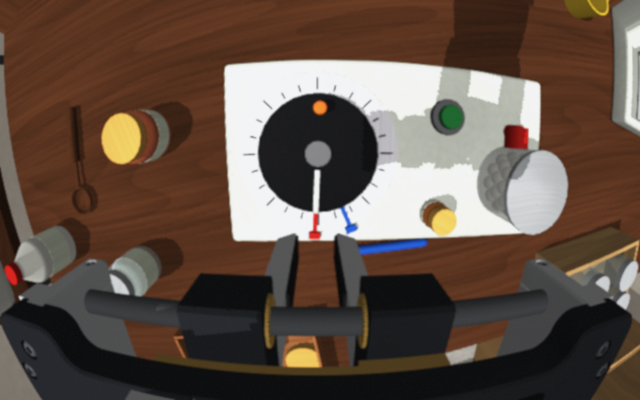

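View pics/scene3z.png

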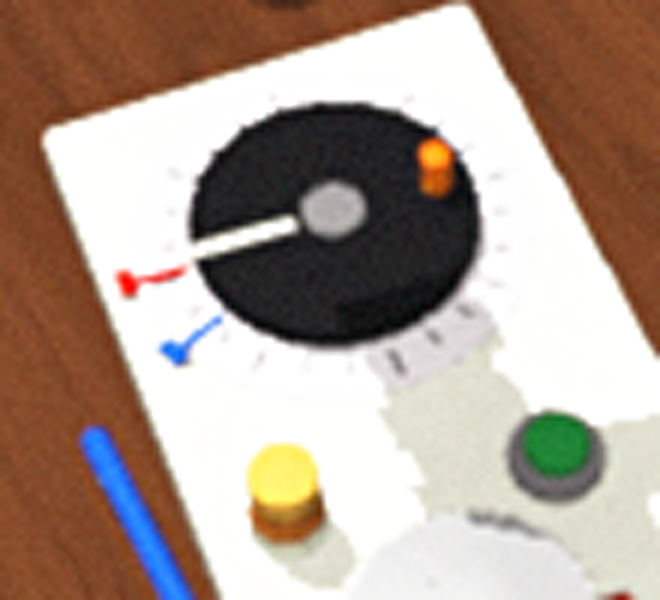

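The wrist view shows the index (316,170–212) running almost straight into the red line (315,214–236), with blue well off to the right. I'll measure what is left.

```bash
cat > wang.py <<'E'
import sys
from h import *
def wproj(w,p):
    T=np.eye(4);T[:3,:3]=Rot.from_euler('xyz',w["rot"]).as_matrix();T[:3,3]=w["pos"];T=T@w["mount"]
    q=np.linalg.inv(T)@np.r_[p,1]; r=np.hypot(q[0],q[1]); th=np.arctan2(r,q[2])*w["fx"]/r
    return q[0]*th+w["cx"],q[1]*th+w["cy"]
w=dict(np.load(sys.argv[1])); capr=[int(x) for x in sys.argv[2].split(',')]
hsv=cv2.cvtColor(w["color"],cv2.COLOR_BGR2HSV); x0,y0,x1,y1=capr
k=np.zeros(hsv.shape[:2],np.uint8); k[y0:y1,x0:x1]=((hsv[...,1]<60)&(hsv[...,2]>90)&(hsv[...,2]<165))[y0:y1,x0:x1]
k=cv2.morphologyEx(k,cv2.MORPH_OPEN,np.ones((7,7)))
n,l,s,ce=cv2.connectedComponentsWithStats(k); i=1+np.argmax(s[1:,4]); C=wray(w,*ce[i],58)[:2]; print("cap",ce[i],s[i],C)
def line(z,rs,angs,ch):
    o=[]
    for r in rs:
        v=np.float32([wproj(w,[C[0]+r*np.cos(a),C[1]+r*np.sin(a),z]) for a in angs])[None]
        q=cv2.remap(ch.astype(np.float32),v[...,0],v[...,1],cv2.INTER_LINEAR)[0]; q=q-np.percentile(q,30); q[q<0.4*q.max()]=0; o.append((q*angs).sum()/q.sum())
    return np.degrees(o).round(2)
B=w["color"].astype(float); A=np.radians(np.arange(-30,8,.5))
print("index",line(54,range(32,74,4),A,B.min(2)))
print("red",line(41,range(80,104,3),A,np.clip(B[...,2]-B[...,:2].mean(2),0,None)))
m=((hsv[...,0]>5)&(hsv[...,0]<18)&(hsv[...,1]>150)&(hsv[...,2]>80)).astype(np.uint8); kk=np.zeros_like(m); kk[90:125,300:340]=m[90:125,300:340]
n,l,s,ce=cv2.connectedComponentsWithStats(kk); i=1+np.argmax(s[1:,4]); p=wray(w,*ce[i],80)[:2]; print("post",p,np.degrees(np.arctan2(*(p-C)[::-1])),np.hypot(*(p-C)))
wblob(w,61,(425,95,475,140),"green",(50,100,30),(90,255,255))
wblob(w,90,(400,190,475,250),"jarlid",(20,100,100),(32,255,255))
E
python3 wang.py w6.npz 298,135,338,172
```

```text
cap [317.42412451 153.53501946] [305 142  26  24 514] [ 532.81829225 -129.52300415]
index [-12.19 -12.02 -12.21 -12.24 -12.16 -12.23 -12.26 -12.27 -12.11 -12.23
 -12.23]
red [-11.98 -11.95 -12.   -11.86 -11.83 -12.01 -12.24 -12.23]
post [ 479.38748447 -117.79744478] 167.6224703153738 54.70228480084482
green [439, 105, 24, 24, 438] [450.6 116.6] [511.3  44.4  61. ]
jarlid [431, 209, 25, 26, 497] [443.3 221.8] [635.6   9.1  90. ]
```

The index is within about 0.3° of red, roughly 0.4 mm at the rim, so the dial is set. Next I'll close the fingers and move above the button.

Emit:
jog_arm(series=[0,0,0,-0.015,0.046,0,-1,0,0,0,-0.03,0.092,-0.02,-1,0,0,0,-0.045,0.138,-0.06,-1,0,0,0,-0.06,0.184,-0.1,-1,0,0,0,-0.06,0.184,-0.15,-1,0,0,0,-0.06,0.184,-0.16,-1,0,0,0,-0.06,0.184,-0.16,-1], squeeze=10)

```text
clock: 9.02
eef_pos: [513.2, 46.1, 113.1]
eef_rot: [-2.735, 1.571, -2.912]
wrist_force: [-0.1, -0.0, 0.1]
finger_gap: 0.2
```

```bash
python3 snap.py w7;  python3 -c "
from h import *
w=dict(np.load('w7.npz')); wblob(w,61,(250,150,400,300),'green',(50,100,20),(90,255,255))"; python3 - <<'E'
from cell import manip
import cv2
c=manip.camera("scene"); cv2.imwrite("pics/s7.png",cv2.resize(c["color"][150:320,240:440],None,fx=3.5,fy=3.5,interpolation=cv2.INTER_CUBIC))
E
```

```text
9.025 [513.2  46.1 113.1] az 79.83 F [-0.09 -0.03  0.05] 0.2 [ 0.02  0.35  1.74 -0.    1.06 -1.37]
green [297, 204, 42, 42, 1118] [317.9 221.1] [507.2  47.4  61. ]
```

View pics/w7.png

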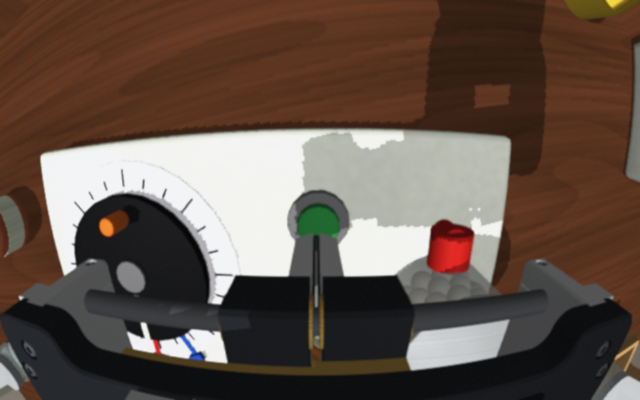

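View pics/s7.png

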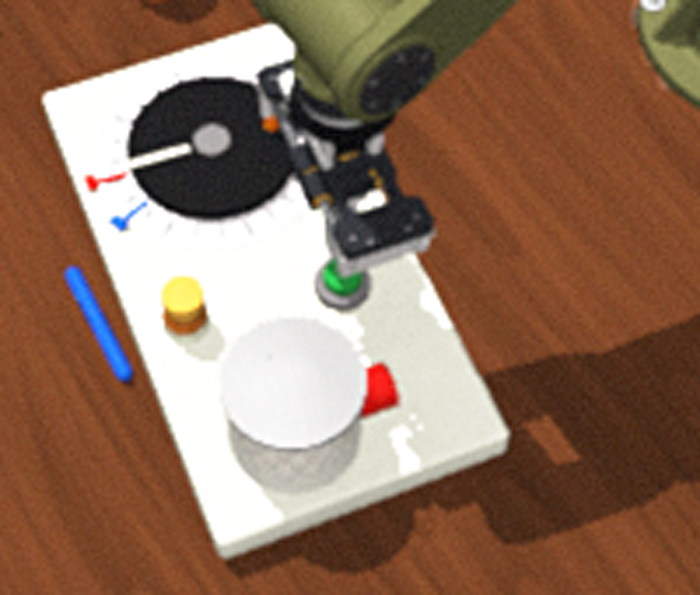

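```bash
python3 -c "
from h import *
w=dict(np.load('w7.npz'))
hsv=cv2.cvtColor(w['color'],cv2.COLOR_BGR2HSV); m=cv2.inRange(hsv,(50,100,20),(90,255,255)); k=np.zeros_like(m);k[190:260,280:360]=m[190:260,280:360]
cn,_=cv2.findContours(k,0,2); h=cv2.convexHull(max(cn,key=len))[:,0]; 
for z in (60,61.5): print(circ(np.array([wray(w,u,v,z) for u,v in h if v<232])))
print(wray(w,317.5,224.7,61))"
```

```text
(array([509.84388138,  46.91765544]), np.float64(15.237232146436384))
(array([509.35547581,  46.99383128]), np.float64(15.12985404468459))
[509.86084332  46.62586794  61.        ]
```

Emit:
jog_arm(series=[0,0,0,-0.002,0.001,-0.015,-1,0,0,0,-0.002,0.001,-0.028,-1,0,0,0,-0.002,0.001,-0.032,-1,0,0,0,-0.002,0.001,-0.034,-1,0,0,0,-0.002,0.001,-0.034,-1])

```text
clock: 9.75
eef_pos: [511.0, 47.4, 78.6]
eef_rot: [-2.603, 1.571, -2.78]
wrist_force: [-1.4, -0.8, 4.1]
finger_gap: 0.5
```

Emit:
jog_arm(series=[0,0,0,0,0,-0.0015,-1,0,0,0,0,0,-0.003,-1,0,0,0,0,0,-0.003,-1])

```text
clock: 10.12
eef_pos: [511.1, 47.5, 75.6]
eef_rot: [0.224, 1.57, 0.047]
wrist_force: [-1.3, 0.1, 4.2]
finger_gap: 0.8
```

```bash
python3 snap.py w8; python3 - <<'E'
from cell import manip
import cv2
c=manip.camera("scene"); cv2.imwrite("pics/s8.png",cv2.resize(c["color"][180:280,270:390],None,fx=6,fy=6,interpolation=cv2.INTER_CUBIC))
E
```

```text
10.125 [511.1  47.5  75.6] az 79.87 F [-1.25  0.13  4.24] 0.8 [ 0.02  0.4   1.77  0.    0.97 -1.37]
```

View pics/s8.png

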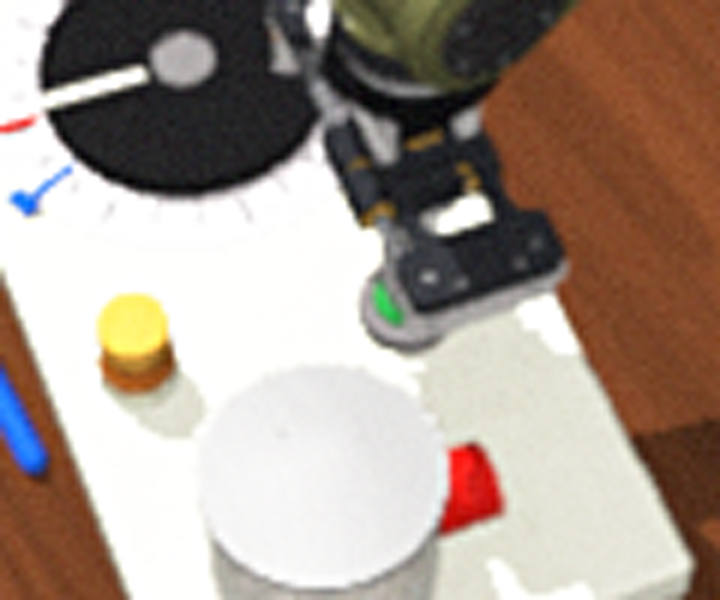

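View pics/w8.png

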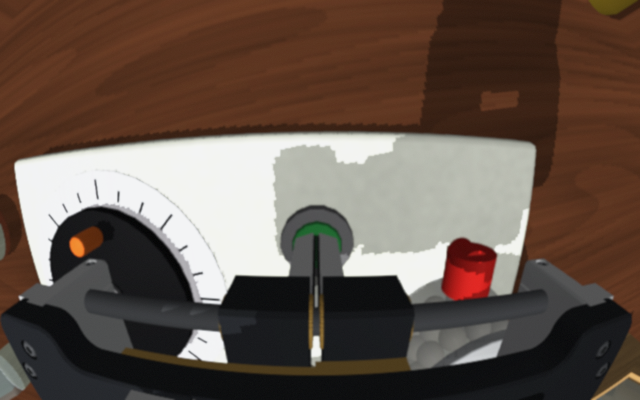

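Force is level at about 4 N while the button moves, so it isn't at the bottom yet. I'll go lower in small steps.

Emit:
jog_arm(series=[0,0,0,0,0,-0.001,-1,0,0,0,0,0,-0.0015,-1,0,0,0,0,0,-0.0015,-1])

```text
clock: 10.6
eef_pos: [511.3, 47.5, 75.0]
eef_rot: [0.159, 1.57, -0.018]
wrist_force: [-7.0, 0.1, 18.2]
finger_gap: 0.8
```

```bash
python3 - <<'E'
from cell import manip
import cv2,numpy as np
s=manip.read_state(); print(s["wrist_force"],s["moment"],s["eef_pos"])
c=manip.camera("wrist"); cv2.imwrite("pics/w9.png",cv2.resize(c["color"][180:290,260:375],None,fx=5,fy=5,interpolation=cv2.INTER_CUBIC))
E
```

```text
[-7.02807412  0.09349366 18.22583068] [-0.09543843  1.21498786 -0.02990524] [511.26004924  47.47894225  75.01909346]
```

View pics/w9.png

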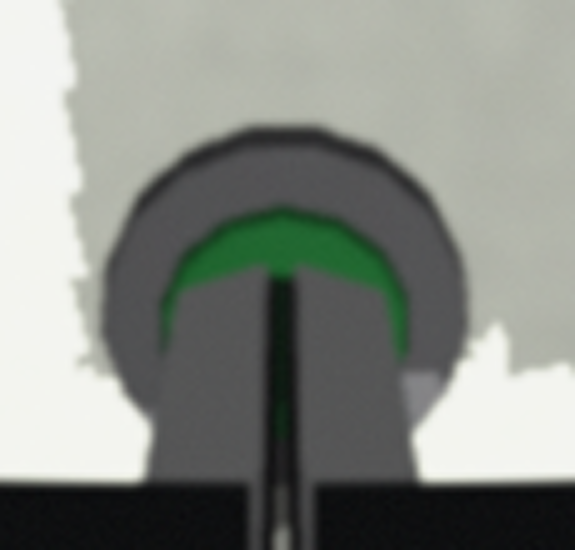

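Emit:
jog_arm(series=[0,0,0,0,0,0.003,-1,0,0,0,0,0,0.0055,-1,0,0,0,0,0,0.0055,-1])

```text
clock: 11.02
eef_pos: [511.1, 47.5, 79.5]
eef_rot: [0.201, 1.57, 0.024]
wrist_force: [1.0, -1.0, 2.0]
finger_gap: 0.6
```

Emit:
jog_arm(series=[0,0,0,-0.0015,0,0.0005,-1,0,0,0,-0.0015,0,0.001,-1,0,0,0,-0.0015,0,0.001,-1])

```text
clock: 11.4
eef_pos: [509.5, 47.5, 80.4]
eef_rot: [2.354, 1.571, 2.177]
wrist_force: [0.9, -0.2, 1.6]
finger_gap: 0.6
```

```bash
python3 - <<'E'
from cell import manip
import cv2,numpy as np
for i in range(4):
    s=manip.read_state(); print(s["wrist_force"].round(2),s["eef_pos"].round(2))
    c=manip.camera("wrist")
cv2.imwrite("pics/w10.png",cv2.resize(c["color"][180:290,260:375],None,fx=5,fy=5,interpolation=cv2.INTER_CUBIC))
E
```

```text
[ 0.87 -0.2   1.55] [509.47  47.45  80.4 ]
[1.91 0.2  2.35] [509.48  47.45  80.41]
[ 1.6  -0.97  1.92] [509.47  47.46  80.38]
[1.46 0.35 2.35] [509.47  47.45  80.39]
```

View pics/w10.png

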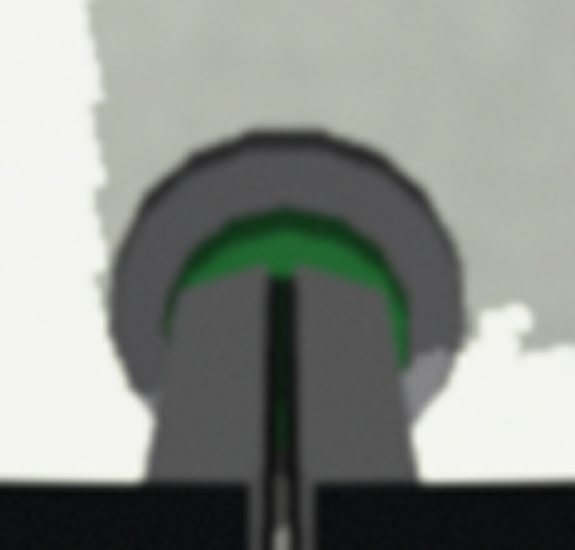

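Emit:
jog_arm(series=[0,0,0,0,0,0.0005,-1,0,0,0,0,0,0.001,-1,0,0,0,0,0,0.001,-1])

```text
clock: 11.98
eef_pos: [509.3, 47.4, 81.3]
eef_rot: [-2.887, 1.57, -3.063]
wrist_force: [0.5, 0.5, 1.4]
finger_gap: 0.6
```

```bash
python3 - <<'E'
from cell import manip
for i in range(3):
    s=manip.read_state(); print(s["wrist_force"].round(2),s["eef_pos"].round(2)); manip.camera("wrist")
E
```

```text
[0.55 0.48 1.39] [509.28  47.41  81.33]
[-1.03 -0.97 -0.04] [509.25  47.43  81.32]
[-0.23  0.35  1.35] [509.25  47.45  81.31]
```

Contact ends at TCP z of about 81. The hard stop at 75.0 therefore meant about 6 mm of travel, which is fully pressed. I'll retreat and check everything.

Emit:
jog_arm(series=[0,0,0,0,0,0.01,-1,0,0,0,0,0,0.04,-1,0,0,0,0,0,0.09,-1,0,0,0,0.02,-0.05,0.14,-1,0,0,0,0.04,-0.1,0.19,-1,0,0,0,0.06,-0.15,0.19,-1,0,0,0,0.063,-0.185,0.19,-1,0,0,0,0.063,-0.185,0.19,-1,0,0,0,0.063,-0.185,0.19,-1])

```text
clock: 13.25
eef_pos: [572.3, -137.1, 271.7]
eef_rot: [1.981, 1.571, 1.804]
wrist_force: [0.7, 1.3, -0.6]
finger_gap: 0.1
```

```bash
python3 snap.py w11; python3 wang.py w11.npz 298,135,338,172; python3 sc.py scene4; python3 ang.py scene4.npz -40 15; python3 - <<'E'
from cell import manip
import cv2
c=manip.camera("scene"); cv2.imwrite("pics/s11.png",c["color"])
E
```

```text
13.25 [ 572.3 -137.1  271.7] az 79.87 F [ 0.69  1.32 -0.61] 0.1 [-0.3   0.36  1.34  0.    1.45 -1.69]
cap [317.25341131 153.1539961 ] [305 141  25  25 513] [ 532.77361048 -129.50539931]
index [-11.97 -12.26 -12.2  -12.03 -12.25 -12.24 -12.14 -12.21 -12.25 -12.24
 -12.24]
red [-12.25 -11.97 -11.81 -11.84 -11.84 -11.98 -12.19 -12.2 ]
post [ 479.43778041 -117.93413476] 167.75931466723836 54.57659692642804
green [439, 105, 23, 24, 436] [450.3 116.4] [511.4  44.3  61. ]
jarlid [431, 209, 25, 26, 501] [443.2 221.4] [635.6   9.3  90. ]
13.3 [ 572.3 -136.7  271.7] [-0.  -0.3  1. ]
index [-13.61 -13.4  -13.31 -13.14 -12.89 -12.98 -12.99 -12.82 -12.94 -12.78
 -21.42]
red [-12.66 -12.32 -12.54 -12.43 -12.23 -12.48 -13.01 -13.27]
```

View pics/w11.png

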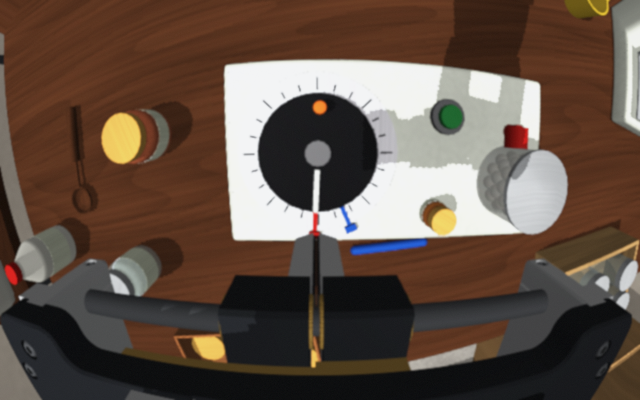

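View pics/s11.png

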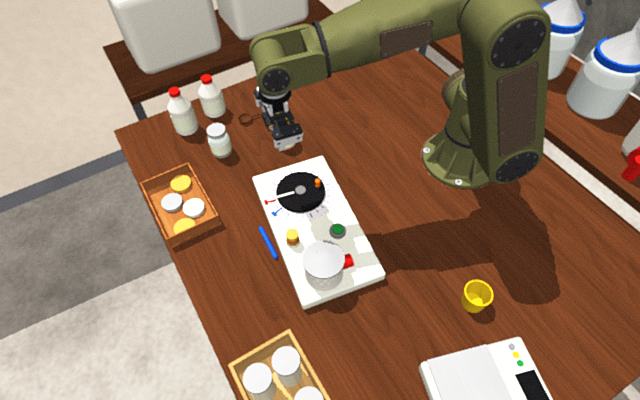

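The index (316,170–212) meets the red line (315,214–235). The button is back up, everything else is where it was, and the gripper is clear.

```bash
python3 -c "
from cell import manip
print(manip.sign_off())"
```

```text
the job is handed in; nothing more can be done
None
```

I pushed the dial round by its orange post, about 137° counter-clockwise with the fingertips on either side and no grip, until the index line met the red line. I then pressed the green button fully, let go, moved clear and handed the job in at about 13 s.

**Dial:** The last wrist-camera check put the index at −12.2° and the red line at about −12.0°, roughly 0.3 mm apart at the rim. The scene camera disagreed slightly, showing about 0.5° short of red, which is still under 1 mm. Blue is well away from the index.

**Button:** Force stayed near 4 N as it went down, then rose to 18 N at the stop. Contact ended about 6 mm higher on the way up, so it was fully pressed and has sprung back.

**Everything else:** In the last pictures the jars, pail, spoon and marker look unmoved. The measured sample jar position was the same to within 0.2 mm before and after the press. I saw no sign of the dial lifting, but did not measure its seat directly.

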